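# Try the sprung lid of the bread bin

### The job

The bread bin has a new lid spring and I want to check its balance: slide the black grip of the bolt from its locked place to the green mark (not on to the red one), then lift the lid, which has a bar at its front, past the balance point (about 49 degrees open) to where the spring would take it, without letting it swing up to its stop. Then ease it back and finish holding it still with the fingers just below the balance point, its pointer in the middle of the green part of the arc (about 40 degrees open), the bolt still at the green mark and the other things left where they stand; the program ends while holding the lid there.

Things in the scene. Friction and masses are not known exactly. Their poses are not given: they have to be found in the camera images.
- bin: Wooden bread bin, fixed to the worktop, 170 (x) x 300 (y) x 120 mm high. Origin: centre of its underside; its x points to the back, y to its left, z up. A steel lid covers its left 190 mm; the right 100 mm is a fixed white deck (top 120 mm up) with the slide bolt. Wall cabinets overhang it behind and left (underside 0.41 m up), a hood right (0.58 m): lean the hand to the robot.
- lid (a joint): Opening angle of the lid, rad: 0 shut, the front edge rises as it grows, stop at 1.35. Lid 0.8 kg, partly carried by a spring: balance point 0.85. Below that it falls shut, above it rises by itself to the stop; it stays nowhere else by itself (except within 0.02 of balance). Turning moment at most 0.3 N m (1.4 N at the bar).
- lid_hinge (a point): Point on the lid's hinge axis, halfway along it, at the back of the lid: in the bin's frame [70, 40, 126] mm. The axis runs along the bin's y.
- lid_bar (a point): Middle of the lid's front bar: a round dark bar 12 mm thick, parallel to the hinge, free for 100 mm between its two arms. It is 210 mm from the hinge axis; with the lid shut it is 128 mm above the worktop, 55 mm in front of the bin's front face and 48 mm in front of the lid's edge. Moves with the lid.
- bolt (a joint): Position of the slide bolt, m: 0 fully locked (yellow line), grows as it slides away from the lid towards the bin's right (the bin's -y); 0.040 is the green mark, 0.060 the end stop (red line). Its steel tongue bars the lid below 0.015. Friction 2 N; it stays where it is left. It starts between 0 and 0.010.
- bolt_grip (a point): Point on the axis of the bolt's black upright grip, which is 22 mm (bin x) x 14 mm (bin y) x 46 mm tall; this point is 170 mm above the worktop, 50 mm above the deck, 14 mm below the grip's top. The bolt's steel tongue, 24 mm wide, runs from the grip's foot 52 mm towards the lid, its top 140 mm above the worktop: keep fingertips above it. Moves with the bolt.
- green_mark (a point): Where bolt_grip is when the bolt is at the green mark (the green line on the deck beside the track): in the bin's frame [-53, -120, 170] mm.
- pink_mug: Pink mug, 78 x 112 x 92 mm, loose, leave alone. Origin: centre of its underside.
- tin_2: Blue tin standing alone at the right, near the hob, 57 mm across, 72 mm tall, loose, leave alone. Origin: centre of its underside.
- tin_1: Tin with fruit on its label, 76 mm across, 58 mm tall, loose, leave alone. Origin: centre of its underside.
- black_dish: Small black dish, 124 mm across, 20 mm high, loose, leave alone. Origin: centre of its underside.
- teaspoon_1: Teaspoon, 136 mm long, loose, leave alone. Origin: centre of its underside.
- arc_green (a point): Middle of the green part of the arc that stands on the bin's left edge beside the lid: 100 mm radius about the hinge axis, 6 mm thick, coloured white, then green (lid at 0.56 to 0.81 rad), then red. A small red pointer pin on the lid's left edge runs along it. In the bin's frame [-7, 144, 189] mm.

How it is judged:
By the outcome, as a careful person would: the job done as asked, in the order asked, and still so for the second after the job is handed in, while the arm keeps its last pose, push and grip.
It also fails if it takes over 51 s, if anything falls off the work surface, if the arm or the gripper's body presses on something with over 40 N, if the wrist force passes 120 N, or if a joint passes its speed limit or range.

### The arm

A 6-joint arm with a two-finger parallel gripper is mounted at the origin on a cart in front of the work surface, level with it; the furniture and walls round the work are solid. World frame = base frame: x ahead of the robot, y to its left, z up, the work surface at z = 0. Lengths are in m, angles in rad, forces in N, time in s.
With the tool pointing down it reaches from about 0.425 to 0.95 m from the base axis. Payload 3.5 kg.
Tool frame: the origin (TCP) lies between the finger pads; the fingertips stand 22 mm ahead of it and the grasp point (between the pads) lies 3 mm ahead of it (ctrl.nose_length is the z of the fingertips in the tool frame, in m); z points along the fingers, y is the line along which they close (so a half turn about z gives the same grasp; the last joint's range is limited). The gripper opens to 85 mm and grips with 20 to 120 N. Pads are 22 mm wide; open, the fingers measure 114 mm over their backs; the gripper's body (76 mm by 85 mm) begins 54 mm behind the grasp point. The pads swing forward as they close: fully open they stand 13 mm farther back than shut.
Start: joints at [1.133, 0.286, 1.577, -0, 1.279, -0.15], TCP at [0.192, 0.647, 0.253] pointing down, gripper open.
Joint ranges: [-2.77, 2.77], [-0.9, 2.22], [0.21, 2.48], [-1.53, 4.67], [0.24, 2.81], [-2.84, 2.84]. Speed limits (rad/s): [2.79, 2.79, 3.14, 3.14, 3.14, 3.14].

### API

Orientations are given as a unit quaternion [x, y, z, w].
In Python, from plant import ctrl gives the robot as it stands. The module is installed in compiled form; this text tells all that it offers.
- The arm moves only by the tool send_rows, never from a script. Its argument "rows" is text: rows parted by semicolons, each of 7 numbers parted by spaces: the turn, a rotation vector about the tool's x, y, z in fractions of the full range, 1 being 90 degrees, then the shift along the tool's x, y, z in fractions of the full range, 1 being 800 mm, then the opening, from -1 (shut) to 1 (fully open). A call has 1 to 8 rows; each row is the pose to reach, as a shift and turn from the pose commanded when the call began, along the tool's axes at that moment; what a row does not reach only later rows make up. A row lasts 1/8 s, in which the tool goes at most 62.5 mm and 10.7 degrees, less where a joint would pass 70% of its speed; a pose out of reach is approached as far as the arm can. No shift or turn number may pass 1 either way. A call with a gripper value outside its range is refused whole. The fingers move at their own pace and stop on an object; "grip_force" is the grip in N (left out, the last holds). Time passes only in rows, so rows that repeat a pose let the fingers close. It gives the time, the measured TCP pose, the force, the opening and the grip force at its end, in the units of the state.
- ctrl.get_state(): the state, without advancing time (a new reading comes with each control period).
- ctrl.read_camera(name): name is "side" or "top"; returns a dict with "color" (420x560x3 uint8, red, green, blue), "fx", "fy", "cx", "cy" (pixels), "extrinsics" (4x4, takes a point from world to camera coordinates). Camera axes: x right, y down, z forward; pixel columns grow to the right and rows downward; lengths in m; the calibration is good to about 2 mm. A picture is of the moment at which its call begins. There is no depth.
- ctrl.sign_off(): hands the job in; it is judged then, once.
Trained networks look in a picture, given as the dict that the camera call returned (one of the last four; its "shot" number tells which), for a name from the list of things; names that differ only in an ending like _2 or _b are one class to them, and where a whole thing is asked for, a point or a joint stands for the part that bears it (a point fixed in the world has none). Each returns a list of dicts, best first, with "p" (0 to 1); they miss things now and then, are a little off and sometimes report something else, mostly with a low value. They report only what shows in the picture. A call takes as long as a camera call.
- ctrl.look_for(picture, target): "position" ([x, y, z] in m, in the coordinates of the camera as it stood for that picture, good to about 4 mm: the middle of the surface that is visible of it).
The state is a dict: "time": time; "qpos": joint angles; "dq": joint speeds; "joint_efforts": joint torques, N m; "eef_pos": TCP position; "tcp_rot": TCP orientation; "contact_force": force on the tool from outside, world axes, zero at the start; "wrist_torque": the same for the moment, N m; "opening": opening from 0.0 (shut) to 1.0 (fully open); "finger_force": force on a finger pad.
Only numpy, scipy, OpenCV 4.12 (cv2) and the standard library are available. Lean on these libraries where they do the work, as an engineer would, in place of code of your own. Each camera call takes 0.05 s, during which the arm holds its last target. There are 200 camera calls.

## Working session

There is one attempt and no reset: what is moved stays moved. The work goes in short steps, Python scripts to look and compute and a tool call to move; the robot and the scene stay as the last step left them, time stands still between calls to the robot, and variables do not carry over. Pictures are saved under pics/ and viewed, at most 10 in all, crops included, and the job is handed in when it is done.

Besides the shell and the picture viewer there is one more tool, called after "Call:" as a command line: name --argument value ..., lists and objects as JSON in quotes. send_rows: Moves the arm, as the interface text tells. Its arguments: {"type":"object","properties":{"rows":{"type":"string"},"grip_force":{"type":"number"}},"required":["rows"]}

```bash
mkdir -p pics; cat > h.py <<'E'
import numpy as np, cv2
from plant import ctrl
from scipy.spatial.transform import Rotation as R
np.set_printoptions(precision=4,suppress=True)
def shot(n,save=None):
    p=ctrl.read_camera(n)
    if save: cv2.imwrite('pics/'+save,p['color'][:,:,::-1])
    return p
def world(p,c):
    E=np.array(p['extrinsics']); return np.linalg.inv(E)[:3]@np.r_[c,1]
def find(p,t,k=2):
    return [(round(d['p'],2),world(p,np.array(d['position']))) for d in ctrl.look_for(p,t)[:k]]
def proj(p,w):
    c=(np.array(p['extrinsics'])@np.r_[w,1])[:3]; return np.array([p['fx']*c[0]/c[2]+p['cx'],p['fy']*c[1]/c[2]+p['cy']])
def ray(p,u,v):
    Ei=np.linalg.inv(np.array(p['extrinsics'])); return Ei[:3,3],Ei[:3,:3]@np.array([(u-p['cx'])/p['fx'],(v-p['cy'])/p['fy'],1])
def atz(p,u,v,z):
    o,d=ray(p,u,v); return o+d*(z-o[2])/d[2]
E
python3 - <<'E'
from h import *
for n in ('top','side'):
    p=shot(n,n+'0.png'); E=np.linalg.inv(np.array(p['extrinsics'])); print(n,'cam',E[:3,3],'fwd',E[:3,2])
    for t in ['bin','lid','lid_bar','bolt','bolt_grip','pink_mug','tin_1','tin_2','black_dish','teaspoon_1']:
        print(t,find(p,t))
s=ctrl.get_state(); print({k:np.array(v) for k,v in s.items()}, ctrl.nose_length)
E
```

```text
top cam [0.2519 0.0428 1.2441] fwd [ 0.2162 -0.0054 -0.9763]
bin [(0.62, array([ 0.5582, -0.0513,  0.1313]))]
lid [(0.91, array([ 0.5613, -0.0132,  0.1336]))]
lid_bar [(0.75, array([ 0.5579, -0.0114,  0.1278]))]
bolt [(0.69, array([ 0.5288, -0.1237,  0.1396]))]
bolt_grip [(0.66, array([ 0.524 , -0.1205,  0.1394])), (0.39, array([ 0.5605, -0.0518,  0.1327]))]
pink_mug [(0.87, array([0.4176, 0.3567, 0.0295]))]
tin_1 [(0.86, array([0.5674, 0.2807, 0.0553])), (0.8, array([ 0.4   , -0.3021,  0.0682]))]
tin_2 [(0.86, array([0.5674, 0.2807, 0.0553])), (0.8, array([ 0.4   , -0.3021,  0.0682]))]
black_dish [(0.8, array([0.3715, 0.1295, 0.0122]))]
teaspoon_1 [(0.71, array([ 0.5617, -0.0534,  0.1359])), (0.17, array([ 0.3998, -0.3018,  0.0663]))]
side cam [0.1673 1.1444 0.9206] fwd [ 0.2444 -0.777  -0.5802]
bin [(0.68, array([0.561 , 0.0398, 0.1182]))]
lid [(0.79, array([0.5466, 0.0005, 0.1275])), (0.34, array([0.5607, 0.0379, 0.1213]))]
lid_bar [(0.64, array([0.5498, 0.0009, 0.1339]))]
bolt [(0.72, array([ 0.5268, -0.1313,  0.1417])), (0.15, array([0.3911, 0.1247, 0.0075]))]
bolt_grip [(0.56, 
[... 185 characters left out ...]
 [(0.81, array([ 0.4035, -0.2894,  0.0478])), (0.65, array([0.5655, 0.2963, 0.0551]))]
black_dish [(0.69, array([0.3929, 0.1227, 0.0099]))]
teaspoon_1 [(0.64, array([0.3828, 0.401 , 0.0101]))]
{'time': array(1.1), 'qpos': array([ 1.133 ,  0.2863,  1.5767, -0.    ,  1.2786, -0.15  ]), 'dq': array([-0.0007, -0.0004,  0.0002,  0.0015,  0.0021, -0.0001]), 'joint_efforts': array([ -0.0001, -40.5979, -29.2941,  -0.0001,   0.0006,  -0.    ]), 'eef_pos': array([0.1915, 0.6472, 0.2533]), 'tcp_rot': array([ 0.1434,  0.9897, -0.    ,  0.    ]), 'contact_force': array([0.7011, 0.0585, 1.0784]), 'wrist_torque': array([-0.0108, -0.0287, -0.0014]), 'finger_force': array(0.), 'opening': array(0.9988)} 0.022
```

View pics/top0.png

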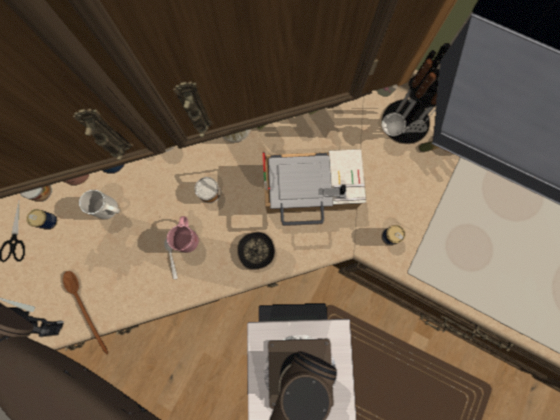

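View pics/side0.png

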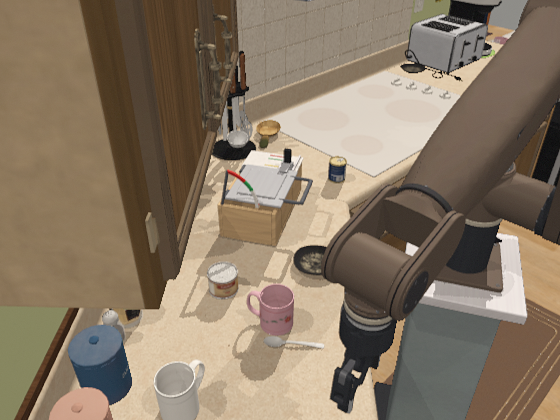

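The top view shows the bin at about (315,180), with the bar at (303,222) and the grip near (342,190). In the side view the grip is at (287,155), the bar at (308,190), and the arc on the left edge at (240,180). Next I'll zoom in to get exact pixels.

```bash
python3 - <<'E'
from h import *
a=cv2.imread('pics/top0.png')[140:240,250:380]; b=cv2.imread('pics/side0.png')[135:250,205:335]
a=cv2.resize(a,None,fx=5.2,fy=5.2,interpolation=cv2.INTER_CUBIC)[:, :]; b=cv2.resize(b,None,fx=5.2,fy=5.2,interpolation=cv2.INTER_CUBIC)
def grid(im,u0,v0):
    for u in range(u0-u0%10+10,u0+130,10):
        x=int((u-u0)*5.2); cv2.line(im,(x,0),(x,6),(0,0,255),1); cv2.putText(im,str(u),(x,16),0,.35,(0,0,255),1)
    for v in range(v0-v0%10+10,v0+115,10):
        y=int((v-v0)*5.2); cv2.line(im,(0,y),(6,y),(0,0,255),1); cv2.putText(im,str(v),(8,y+4),0,.35,(0,0,255),1)
grid(a,250,140); grid(b,205,135)
cv2.imwrite('pics/za.png',a); cv2.imwrite('pics/zb.png',b)
E
```

```text
(no output)
```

View pics/za.png

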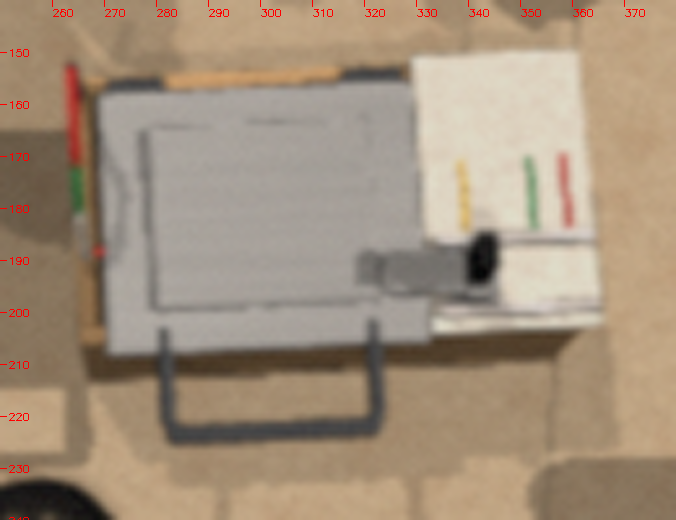

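View pics/zb.png

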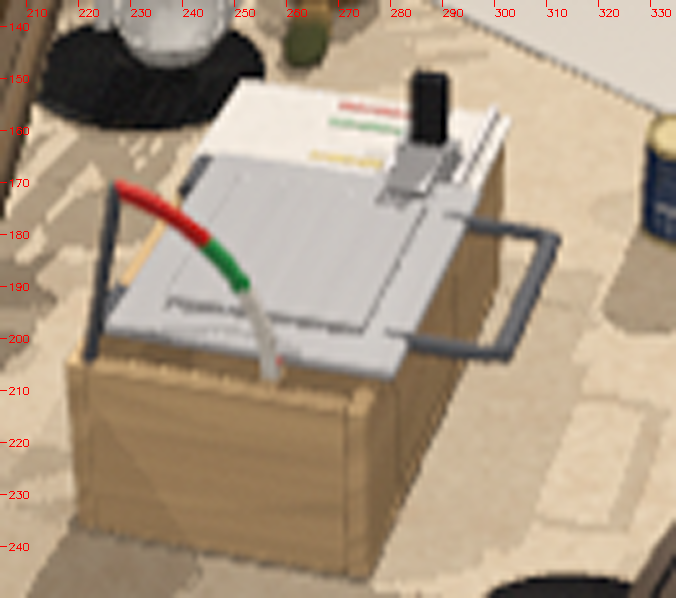

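```bash
cat > fit.py <<'E'
from h import *
from scipy.optimize import least_squares
T=[((302.4,222.6),(-140,40,128)),((329.2,151),(85,-50,120)),((361.2,149.6),(85,-150,120)),((366,202.3),(-85,-150,120)),((264.8,176.2),(-7,144,189))]
S=[((275.2,246.2),(-85,150,0)),((220,236.5),(85,150,0)),((248.8,185.8),(-7,144,189)),((306.6,191.6),(-140,40,128)),((251.2,151),(85,-150,120)),((302.5,158.1),(-85,-150,120))]
pt,ps=shot('top'),shot('side')
def B(q,b): return R.from_euler('z',q[2]).apply(np.array(b)/1000)+[q[0],q[1],0]
def res(q):
    r=[proj(p,B(q,b))-u for p,L in((pt,T),(ps,S)) for u,b in L]
    g=-80-q[3]*1000
    r+=[proj(pt,B(q,(-53,g,184)))-(343.5,186.5),proj(ps,B(q,(-53,g,184)))-(287.9,149.3)]
    return np.array(r).ravel()
f=least_squares(res,[.6,-.05,0,.005],loss='soft_l1'); q=f.x
print(q,np.degrees(q[2])); print(res(q).reshape(-1,2))
for n,b in dict(bar=(-140,40,128),hinge=(70,40,126),green=(-53,-120,170),grip=(-53,-80-q[3]*1000,170)).items(): print(n,B(q,b))
for u,z in (((343.5,186.5),184),):print(atz(pt,*u,z/1000))
E
python3 fit.py
```

```text
[ 0.5787 -0.06    0.0132 -0.0029] 0.755836643590047
[[ 0.8851  0.2788]
 [-1.0657 -0.4112]
 [-0.9449 -0.3391]
 [-0.8389  0.3018]
 [ 0.8822 -0.9739]
 [ 1.3314  1.2815]
 [-0.829   0.3289]
 [-0.5681 -1.0552]
 [ 0.0374 -0.7504]
 [ 0.1538 -0.8355]
 [ 1.1139 -0.5378]
 [-0.0389  1.4114]
 [-0.2821 -0.3275]]
bar [ 0.4382 -0.0219  0.128 ]
hinge [ 0.6482 -0.0191  0.126 ]
green [ 0.5273 -0.1807  0.17  ]
grip [ 0.5268 -0.1378  0.17  ]
[ 0.5309 -0.1382  0.184 ]
```

```bash
cat > go.py <<'E'
from h import *
import sys
def ori(phi,spin=0,yaw=0.0):
    p=np.radians(phi); M=np.array([[-np.sin(p),0,np.cos(p)],[0,1,0],[-np.cos(p),0,-np.sin(p)]])
    return R.from_euler('z',yaw)*R.from_matrix(M)*R.from_euler('z',spin,degrees=True)
def to(targets):
    s=ctrl.get_state(); p0=np.array(s['eef_pos']); r0=R.from_quat(s['tcp_rot'])
    for pos,r in targets:
        print(np.round(np.r_[(r0.inv()*r).as_rotvec(degrees=True),r0.inv().apply((np.array(pos)-p0)*1000)],1))
E
python3 - <<'E'
from go import *
pt=shot('top')
for u,v in ((5,200),(200,143),(360,100),(408,72)): print(atz(pt,u,v,.41))
o=ori(60,0,.013)
to([((.30,.42,.27),ori(90)),((.40,.15,.32),ori(75)),((.47,-.14,.29),o)])
E
```

```text
[0.4632 0.6602 0.41  ]
[0.5855 0.2257 0.41  ]
[ 0.6825 -0.1525  0.41  ]
[ 0.7526 -0.2738  0.41  ]
[  -0.    -0.   -16.5 -168.5 -187.1  -16.7]
[  -2.2  -14.9  -16.4 -341.  -417.6  -66.7]
[  -4.5  -29.8  -16.8 -490.4 -675.8  -36.7]
```

Careful with the scale: shifts go in shares of 800 mm and turns go in shares of 90 degrees. That gives: -418 mm / 800 = -0.5225, -341 mm / 800 = -0.4263, -16.5 degrees / 90 = -0.1833.

Call:
send_rows --rows "0 0 -0.0889 -0.07 -0.0775 -0.0075 1; 0 0 -0.1778 -0.14 -0.155 -0.0138 1; 0 0 -0.1833 -0.21 -0.2338 -0.0213 1; 0 -0.0556 -0.1833 -0.2475 -0.3025 -0.0375 1; 0 -0.0889 -0.1833 -0.285 -0.3713 -0.0563 1; 0 -0.1222 -0.1833 -0.3375 -0.425 -0.07 1; -0.0111 -0.1444 -0.1833 -0.3875 -0.4813 -0.08 0.6; -0.0222 -0.1667 -0.1833 -0.4263 -0.5225 -0.0838 0.6"

```text
time: 2.25
eef_pos: [0.3814, 0.1888, 0.316]
tcp_rot: [-0.002, 0.991, -0.001, 0.133]
contact_force: [0.2, 0.3, 0.0]
opening: 0.801
finger_force: 0.0
```

```bash
python3 - <<'E'
from go import *
s=ctrl.get_state(); print(s['time'],np.array(s['eef_pos']),np.array(s['qpos']),s['contact_force'],R.from_quat(s['tcp_rot']).as_matrix()[:,2])
o=ori(60,0,.013); g=np.array([.528,-.138,.172]); a=o.apply([0,0,1])
to([(g-a*.13,o),(g-a*.08,o)])
E
```

```text
2.25 [0.3814 0.1888 0.316 ] [ 0.2581 -0.482   2.188  -0.0748  1.1786 -1.296 ] [0.1957 0.2666 0.0471] [ 0.2638 -0.0018 -0.9646]
[  -0.4  -14.7   -0.5  -69.3 -327.8   52.4]
[  -0.4  -14.7   -0.5  -82.  -327.4  100.8]
```

To row units: -328 mm / 800 = -0.41, -180 mm / 800 = -0.225, -14.7 degrees / 90 = -0.1633.

Call:
send_rows --rows "0 -0.0333 0 -0.0175 -0.075 0.0125 0.6; 0 -0.0667 0 -0.035 -0.15 0.025 0.6; 0 -0.1 0 -0.0525 -0.225 0.0375 0.6; 0 -0.1333 0 -0.0688 -0.3 0.0525 0.6; 0 -0.1556 0 -0.0863 -0.375 0.065 0.6; -0.0044 -0.1633 -0.0056 -0.0863 -0.41 0.065 0.6; -0.0044 -0.1633 -0.0056 -0.09 -0.41 0.0813 0.6; -0.0044 -0.1633 -0.0056 -0.0963 -0.41 0.1013 0.6"

```text
time: 3.25
eef_pos: [0.4772, -0.1373, 0.2573]
tcp_rot: [-0.006, 0.966, 0.002, 0.257]
contact_force: [-0.0, -0.2, -0.4]
opening: 0.801
finger_force: 0.0
```

```bash
python3 - <<'E'
from go import *
s=ctrl.get_state(); print(s['time'],np.array(s['eef_pos']),np.array(s['qpos']),s['contact_force'],R.from_quat(s['tcp_rot']).as_matrix()[:,2])
p=shot('side','s1.png'); q=shot('top','t1.png')
print(find(p,'bolt_grip'),find(q,'bolt_grip'))
a=cv2.imread('pics/t1.png')[120:240,250:390]; b=cv2.imread('pics/s1.png')[95:215,230:370]
cv2.imwrite('pics/c1.png',np.hstack([cv2.resize(i,(392,336),interpolation=cv2.INTER_CUBIC) for i in (a,b)]))
o=ori(60,0,.013); g=np.array([.528,-.138,.172]); v=o.apply([0,0,1])
to([(g-v*.04,o),(g-v*.003,o)])
E
```

```text
3.25 [ 0.4772 -0.1373  0.2573] [-0.6254 -0.3716  2.2602  0.3996  0.8625 -2.4098] [-0.0134 -0.2417 -0.4337] [ 0.4967  0.0058 -0.8679]
[(0.57, array([ 0.5258, -0.1327,  0.1434]))] [(0.65, array([ 0.5252, -0.125 ,  0.1368]))]
[ 0.1 -0.3  0.  -1.8 -2.4 59.3]
[ 0.1 -0.3  0.  -2.  -2.4 96.3]
```

View pics/c1.png

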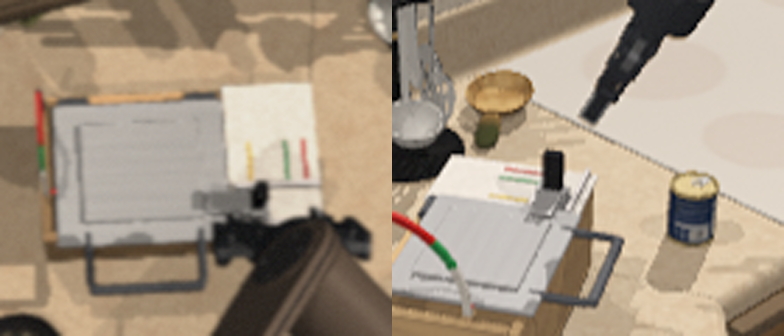

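The gripper's fingers sit in front of the grip in both views: grip at about crop (262,195) in the top view, fingers around (293,235). I'll project the TCP into the picture to check the y alignment.

```bash
python3 - <<'E'
from go import *
s=ctrl.get_state(); t=np.array(s['eef_pos']); r=R.from_quat(s['tcp_rot'])
q=shot('top'); p=shot('side')
for n,l in (('tcp',(0,0,0)),('tip',(0,0,.022)),('fl',(0,.045,.0)),('fr',(0,-.045,0)),('body',(0,0,-.06))):
    w=t+r.apply(l); print(n,(proj(q,w)-(250,120))*2.8,(proj(p,w)-(230,95))*2.8+[392,0])
w=np.array([.528,-.138,.184]); print('grip',(proj(q,w)-(250,120))*2.8,(proj(p,w)-(230,95))*2.8+[392,0])
E
```

```text
tcp [275.3889 221.265 ] [601.3352  94.4862]
tip [271.1744 214.7773] [590.3038 110.1858]
fl [227.928  223.3153] [590.4988 114.5788]
fr [322.8113 219.2164] [611.6609  75.3407]
body [287.8251 240.4085] [632.4976  50.1367]
grip [261.7714 188.9807] [552.2347 150.885 ]
```

To row units: 95 mm / 800 = 0.1188, 93 mm / 800 = 0.1163.

Call:
send_rows --rows "0 0 0 -0.0013 -0.0013 0.025 0.3; 0 0 0 -0.0025 -0.0025 0.05 0.2; 0 0 0 -0.0025 -0.0025 0.0738 0.1; 0 0 0 -0.0025 -0.0025 0.09 0; 0 0 0 -0.0025 -0.0025 0.105 0; 0 0 0 -0.0025 -0.0025 0.1163 0; 0 0 0 -0.0025 -0.0025 0.1188 0; 0 0 0 -0.0025 -0.0025 0.1188 0"

```text
time: 4.55
eef_pos: [0.5261, -0.1392, 0.1765]
tcp_rot: [-0.006, 0.966, 0.001, 0.257]
contact_force: [0.5, -0.4, -0.4]
opening: 0.5
finger_force: 0.0
```

Call:
send_rows --rows "0 0 0 0 0 0 -0.3; 0 0 0 0 0 0 -0.6; 0 0 0 0 0 0 -1; 0 0 0 0 0 0 -1; 0 0 0 0 0 0 -1; 0 0 0 0 0 0 -1" --grip_force 25

```text
time: 5.3
eef_pos: [0.5261, -0.1392, 0.1768]
tcp_rot: [-0.006, 0.966, 0.001, 0.257]
contact_force: [-4.2, 0.3, 3.3]
opening: 0.158
finger_force: 27.2
```

```bash
python3 - <<'E'
from go import *
s=ctrl.get_state(); print(s['time'],np.array(s['eef_pos']),s['opening'],s['finger_force'],np.array(s['contact_force']))
p=shot('side','s2.png'); q=shot('top','t2.png')
a=cv2.imread('pics/t2.png')[140:220,320:390]; b=cv2.imread('pics/s2.png')[130:190,250:320]
cv2.imwrite('pics/c2.png',np.hstack([cv2.resize(i,(395,420),interpolation=cv2.INTER_CUBIC) for i in (a,b)]))
E
```

```text
5.3 [ 0.5261 -0.1392  0.1768] 0.15806839650542945 27.2148996591568 [-4.2495  0.2788  3.317 ]
```

View pics/c2.png

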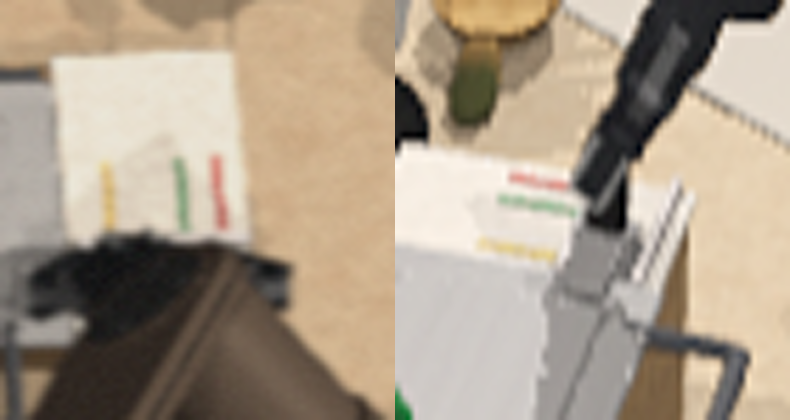

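The bolt is gripped between the pads, with its foot beside the yellow line. I'll push lightly towards the locked end to find the zero.

To row units: 1.5 mm / 800 = 0.0019, 1 mm / 800 = 0.0013.

Call:
send_rows --rows "0 0 0 0 0.0006 0 -1; 0 0 0 0 0.0013 0 -1; 0 0 0 0 0.0019 0 -1; 0 0 0 0 0.0019 0 -1"

```text
time: 5.9
eef_pos: [0.5262, -0.1383, 0.1768]
tcp_rot: [-0.006, 0.966, 0.001, 0.257]
contact_force: [-3.7, -1.8, 4.7]
opening: 0.159
finger_force: 27.5
```

To row units: 3 mm / 800 = 0.0038, 2 mm / 800 = 0.0025.

Call:
send_rows --rows "0 0 0 0 0.0013 0 -1; 0 0 0 0 0.0025 0 -1; 0 0 0 0 0.0038 0 -1; 0 0 0 0 0.0038 0 -1"

```text
time: 6.4
eef_pos: [0.5262, -0.1373, 0.1768]
tcp_rot: [-0.006, 0.966, -0.002, 0.258]
contact_force: [-5.2, -9.4, 3.3]
opening: 0.163
finger_force: 27.3
```

To row units: -40 mm / 800 = -0.05, -37 mm / 800 = -0.0463.

Call:
send_rows --rows "0 0 0 0 -0.0063 0 -1; 0 0 0 0 -0.015 0 -1; 0 0 0 0 -0.0238 0 -1; 0 0 0 0 -0.0325 0 -1; 0 0 0 0 -0.04 0 -1; 0 0 0 0 -0.0463 0 -1; 0 0 0 0 -0.05 0 -1; 0 0 0 0 -0.05 0 -1"

```text
time: 7.4
eef_pos: [0.5267, -0.1747, 0.1768]
tcp_rot: [-0.006, 0.966, 0.002, 0.257]
contact_force: [-2.5, 0.4, 5.4]
opening: 0.161
finger_force: 27.4
```

```bash
python3 - <<'E'
from go import *
s=ctrl.get_state(); print(s['time'],np.array(s['eef_pos']),s['opening'],s['finger_force'],np.array(s['contact_force']))
p=shot('side','s3.png'); q=shot('top','t3.png')
a=cv2.imread('pics/t3.png')[140:220,320:390]; b=cv2.imread('pics/s3.png')[130:190,250:320]
cv2.imwrite('pics/c3.png',np.hstack([cv2.resize(i,(395,420),interpolation=cv2.INTER_CUBIC) for i in (a,b)]))
E
```

```text
7.4 [ 0.5267 -0.1747  0.1768] 0.16125877783191248 27.389083206653595 [-2.4583  0.4314  5.3868]
```

View pics/c3.png

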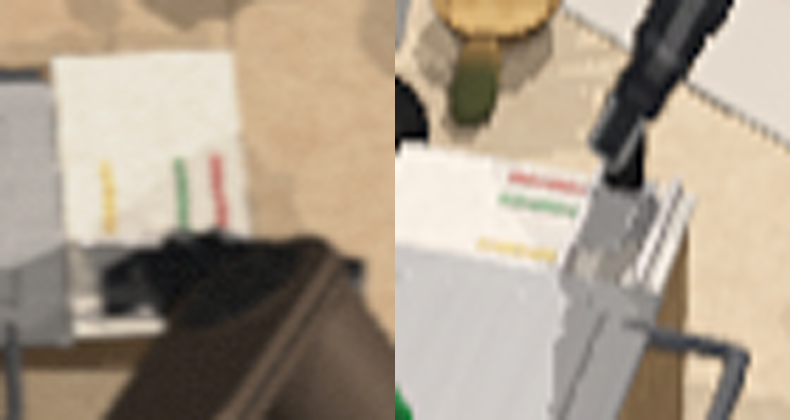

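The grip foot is now at about (627,188). Its offset from the green line nearly matches its earlier offset from the yellow line, so about 3 mm remain.

Call:
send_rows --rows "0 0 0 0 -0.0019 0 -1; 0 0 0 0 -0.004 0 -1; 0 0 0 0 -0.004 0 -1"

```text
time: 7.88
eef_pos: [0.5268, -0.1776, 0.1768]
tcp_rot: [-0.006, 0.966, 0.002, 0.257]
contact_force: [-2.6, 1.2, 6.2]
opening: 0.163
finger_force: 27.4
```

To row units: -130 mm / 800 = -0.1625, -90 mm / 800 = -0.1125.

Call:
send_rows --rows "0 0 0 0 0 0 0; 0 0 0 0 0 0 0; 0 0 0 0 0 0 0; 0 0 0 0 0 0 0; 0 0 0 0 0 -0.025 0; 0 0 0 0 0 -0.0625 0; 0 0 0 0 0 -0.1125 0; 0 0 0 0 0 -0.1625 0"

```text
time: 8.88
eef_pos: [0.4612, -0.1784, 0.29]
tcp_rot: [-0.006, 0.966, 0.002, 0.257]
contact_force: [-0.1, -1.0, 0.5]
opening: 0.5
finger_force: 0.0
```

```bash
python3 - <<'E'
from go import *
s=ctrl.get_state(); print(s['time'],np.array(s['eef_pos']),s['opening'],np.array(s['qpos']),np.array(s['contact_force']))
p=shot('side','s4.png'); q=shot('top','t4.png')
a=cv2.imread('pics/t4.png')[140:220,320:390]; b=cv2.imread('pics/s4.png')[130:190,250:320]
cv2.imwrite('pics/c4.png',np.hstack([cv2.resize(i,(395,420),interpolation=cv2.INTER_CUBIC) for i in (a,b)]))
print(find(p,'bolt_grip'),find(q,'bolt_grip'))
bar=np.array([.438,-.022,.128])
for f in (45,60,75):
    o=ori(f,90,.013); v=o.apply([0,0,1]); print(f); to([(bar-v*.15,o),(bar-v*.08,o)])
E
```

```text
8.875 [ 0.4612 -0.1784  0.29  ] 0.500470640259344 [-0.7368 -0.3955  2.2167  0.4229  0.9677 -2.4998] [-0.0808 -0.9847  0.5475]
[(0.76, array([ 0.5209, -0.1692,  0.14  ]))] [(0.79, array([ 0.5281, -0.1626,  0.1384]))]
45
[-12.  -11.8  89.4 138.8 157.  -15.7]
[-12.  -11.8  89.4 120.5 157.2  51.8]
60
[ -0.2  -0.   90.  100.  157.1 -20.9]
[ -0.2  -0.   90.   99.8 157.2  49.1]
75
[ 11.6  11.7  89.4  61.1 157.1 -15.9]
[ 11.6  11.7  89.4  79.1 157.2  51.7]
```

View pics/c4.png

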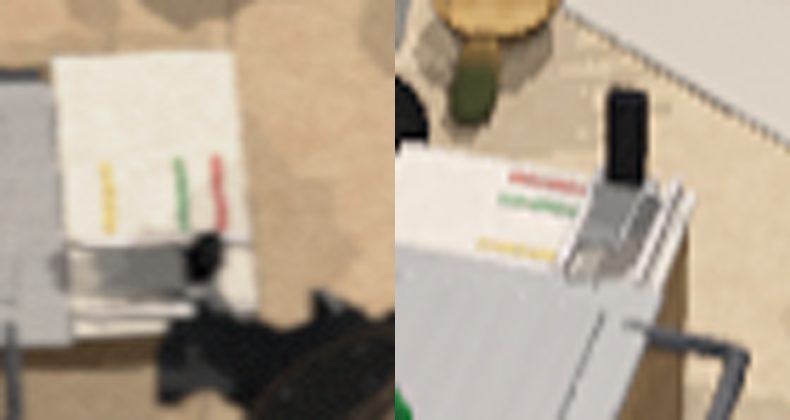

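The bolt stands at the green mark. Next I'll fit the arm's kinematics from the logged states to check reach along the lid's path.

```bash
cat > kin.py <<'E'
import numpy as np
from scipy.optimize import least_squares
from scipy.spatial.transform import Rotation as R
D=[([1.133,.2863,1.5767,0,1.2786,-.15],[.1915,.6472,.2533],[.1434,.9897,0,0]),
([.2581,-.482,2.188,-.0748,1.1786,-1.296],[.3814,.1888,.316],[-.002,.991,-.001,.133]),
([-.6254,-.3716,2.2602,.3996,.8625,-2.4098],[.4772,-.1373,.2573],[-.006,.966,.002,.257]),
([-.7368,-.3955,2.2167,.4229,.9677,-2.4998],[.4612,-.1784,.29],[-.006,.966,.002,.257])]
def fk(q,k):
    a,h,L1,b,e,L2,c,t,w=k
    r=R.identity(); p=np.zeros(3)
    for ax,an,tr in (('z',q[0],(a,0,h)),('y',q[1],(0,0,L1)),('y',q[2],(b,e,0)),('z',q[3],(0,0,L2)),('y',q[4],(c,w,0)),('z',q[5],(0,0,t))):
        r=r*R.from_euler(ax,an); p=p+r.apply(tr)
    return p,r
def res(k):
    return np.concatenate([fk(q,k)[0]-p for q,p,_ in D])*1000
f=min((least_squares(lambda k:np.r_[res(k),.02*np.array(k)*100],x0) for x0 in ([0,.15,.3,0,.1,.3,0,.2,0],[0,.1,.4,.05,.1,.35,.05,.15,0],[0,.3,.3,-.05,.1,.3,.0,.2,0])),key=lambda f:f.cost); K=f.x
if __name__=='__main__':
    np.set_printoptions(precision=3,suppress=True); print(K,f.cost); print(res(K).reshape(-1,3))
    for q,p,t in D: print(((fk(q,K)[1]).inv()*R.from_quat(t)).as_rotvec(degrees=True))
E
python3 kin.py
```

```text
[-0.     0.24   0.443  0.021  0.101  0.573  0.     0.227  0.   ] 1.2906479646812172
[[ 0.018 -0.012  0.004]
 [-0.011  0.022 -0.003]
 [ 0.028  0.008  0.026]
 [-0.026 -0.012 -0.028]]
[-0.    -0.    89.999]
[-0.018 -0.014 89.942]
[-0.045 -0.061 89.974]
[-0.003 -0.068 89.999]
```

```bash
cat > ik.py <<'E'
from kin import *
from go import ori
lo=np.array([-2.77,-.9,.21,-1.53,.24,-2.84]);hi=np.array([2.77,2.22,2.48,4.67,2.81,2.84])
def ik(pos,r,q0):
    def g(q):
        p,o=fk(q,K); return np.r_[(p-pos)*10,((o*R.from_euler('z',90,degrees=True)).inv()*r).as_rotvec()]
    s=least_squares(g,np.clip(q0,lo+.01,hi-.01),bounds=(lo,hi)); return s.x,np.abs(g(s.x)).max()
E
python3 - <<'E'
from ik import *
np.set_printoptions(precision=2,suppress=True)
for sp in (90,):
  for f in (40,50,60,70,80,90):
    q=np.array([-.5,-.4,2.2,.4,.97,-1.])
    for th,back in ((0,.1),(0,0),(.3,0),(.7,0),(1.0,0)):
        o=ori(f,sp,.013); v=o.apply([0,0,1])
        b=np.array([.648-.21*np.cos(th),-.022,.126+.21*np.sin(th)])-v*(back+.003)
        q,e=ik(b,o,q); print(sp,f,th,back,q,'err %.3f'%e)
E
```

```text
90 40 0 0.1 [-0.48 -0.62  2.48  0.27  1.01 -0.64] err 0.517
90 40 0 0 [-0.41 -0.33  2.48  0.47  0.58 -0.79] err 0.349
90 40 0.3 0 [-0.41 -0.49  2.48  0.48  0.63 -0.75] err 0.243
90 40 0.7 0 [-0.41 -0.57  2.47  0.68  0.52 -0.89] err 0.000
90 40 1.0 0 [-0.35 -0.46  2.33  0.59  0.51 -0.77] err 0.000
90 50 0 0.1 [-0.45 -0.64  2.48  0.24  0.98 -0.58] err 0.311
90 50 0 0 [-0.39 -0.34  2.48  0.38  0.58 -0.68] err 0.206
90 50 0.3 0 [-0.4  -0.49  2.48  0.41  0.64 -0.68] err 0.098
90 50 0.7 0 [-0.37 -0.51  2.38  0.41  0.65 -0.63] err 0.000
90 50 1.0 0 [-0.33 -0.4   2.24  0.35  0.67 -0.54] err 0.000
90 60 0 0.1 [-0.43 -0.65  2.48  0.23  0.94 -0.55] err 0.102
90 60 0 0 [-0.38 -0.34  2.48  0.32  0.6  -0.62] err 0.061
90 60 0.3 0 [-0.38 -0.46  2.45  0.3   0.69 -0.58] err 0.000
90 60 0.7 0 [-0.34 -0.43  2.29  0.24  0.8  -0.48] err 0.000
90 60 1.0 0 [-0.3  -0.33  2.14  0.21  0.84 -0.41] err 0.000
90 70 0 0.1 [-0.39 -0.56  2.41  0.16  0.97 -0.47] err 0.000
90 70 0 0 [-0.35 -0.29  2.43  0.19  0.69 -0.49] err 0.000
90 70 0.3 0 [-0.34 -0.37  2.36  0.16  0.84 -0.44] err 0.000
90 70 0.7 0 [-0.31 -0.34  2.19  0.13  0.96 -0.38] err 0.000
90 70 1.0 0 [-0.27 -0.25  2.05  0.11  1.01 -0.33] err 0.000
90 80 0 0.1 [-0.33 -0.39  2.28  0.07  1.09 -0.37] err 0.000
90 80 0 0 [-0.31 -0.2   2.33  0.07  0.85 -0.37] err 0.000
90 80 0.3 0 [-0.31 -0.27  2.26  0.07  0.99 -0.35] err 0.000
90 80 0.7 0 [-0.28 -0.24  2.1   0.06  1.12 -0.31] err 0.000
90 80 1.0 0 [-0.25 -0.16  1.95  0.05  1.18 -0.28] err 0.000
90 90 0 0.1 [-0.28 -0.24  2.16  0.    1.22 -0.3 ] err 0.000
90 90 0 0 [-0.28 -0.1   2.24 -0.    1.   -0.3 ] err 0.000
90 90 0.3 0 [-0.28 -0.17  2.17 -0.    1.14 -0.29] err 0.000
90 90 0.7 0 [-0.25 -0.15  2.01  0.    1.27 -0.27] err 0.000
90 90 1.0 0 [-0.23 -0.06  1.86  0.    1.34 -0.24] err 0.000
```

```bash
python3 - <<'E'
from go import *
o=ori(72,90,.013); v=o.apply([0,0,1]); bar=np.array([.438,-.022,.128])
to([(bar-v*.13,o),(bar-v*.003,o)])
E
```

```text
[  9.2   9.4  89.6  72.9 157.1   1.8]
[  9.2   9.4  89.6  98.9 157.3 126.1]
```

To row units: 157 mm / 800 = 0.1963, 138 mm / 800 = 0.1725, 80 degrees / 90 = 0.8889.

Call:
send_rows --rows "0.0111 0.0111 0.1111 0.0113 0.025 0 0; 0.0222 0.0222 0.2222 0.0225 0.0488 0 0; 0.0333 0.0333 0.3333 0.0338 0.0738 0 0; 0.0444 0.0444 0.4444 0.045 0.0975 0 0; 0.0556 0.0556 0.5556 0.0575 0.1225 0.0013 0; 0.0667 0.0667 0.6667 0.0688 0.1475 0.0013 0; 0.0778 0.0778 0.7778 0.08 0.1725 0.0025 0; 0.0889 0.0889 0.8889 0.0913 0.1963 0.0025 0"

```text
time: 10.07
eef_pos: [0.3969, -0.0211, 0.2486]
tcp_rot: [0.634, 0.755, 0.103, 0.13]
contact_force: [0.9, -0.0, 0.2]
opening: 0.502
finger_force: 0.0
```

```bash
python3 - <<'E'
from go import *
s=ctrl.get_state(); print(s['time'],np.array(s['eef_pos']),np.array(s['qpos']))
o=ori(72,90,.013); v=o.apply([0,0,1]); bar=np.array([.438,-.022,.128])
to([(bar-v*.11,o),(bar-v*.05,o),(bar-v*.003,o)])
E
```

```text
10.075 [ 0.3969 -0.0211  0.2486] [-0.3769 -0.5934  2.3827  0.1304  1.0405 -0.5987]
[ 1.1  0.9  9.3 -1.4  1.3 17.5]
[ 1.1  0.9  9.3 -0.4  0.2 77.5]
[  1.1   0.9   9.3   0.4  -0.6 124.4]
```

Picture check with the fingers above the bar before closing on it.

To row units: 77 mm / 800 = 0.0963, 62 mm / 800 = 0.0775, 9.3 degrees / 90 = 0.1033.

Call:
send_rows --rows "0.0111 0.0111 0.1033 -0.0013 0.0013 0.0213 0; 0.0111 0.0111 0.1033 -0.0013 0.0013 0.05 -0.1; 0.0111 0.0111 0.1033 -0.0005 0.0003 0.0775 -0.1; 0.0111 0.0111 0.1033 -0.0005 0.0003 0.0963 -0.1; 0.0111 0.0111 0.1033 -0.0005 0.0003 0.0963 -0.1"

```text
time: 10.7
eef_pos: [0.422, -0.0227, 0.1753]
tcp_rot: [0.692, 0.705, 0.112, 0.109]
contact_force: [-0.3, 0.2, 0.7]
opening: 0.453
finger_force: 0.0
```

```bash
python3 - <<'E'
from go import *
s=ctrl.get_state(); print(s['time'],np.array(s['eef_pos']),np.array(s['qpos']))
p=shot('side','s5.png'); q=shot('top','t5.png')
a=cv2.imread('pics/t5.png')[150:250,260:360]; b=cv2.imread('pics/s5.png')[130:230,230:330]
cv2.imwrite('pics/c5.png',np.hstack([cv2.resize(i,(395,395),interpolation=cv2.INTER_CUBIC) for i in (a,b)]))
o=ori(72,90,.013); v=o.apply([0,0,1]); bar=np.array([.438,-.022,.128])
t=np.array(s['eef_pos']); r=R.from_quat(s['tcp_rot'])
for l in ((0,.0,.022),(0,.02,.022),(0,-.02,.022)):
    w=t+r.apply(l); print((proj(q,w)-(260,150))*3.95,(proj(p,w)-(230,130))*3.95+[395,0])
to([(bar-v*.003,o)])
E
```

```text
10.7 [ 0.422  -0.0227  0.1753] [-0.3589 -0.4046  2.4026  0.1521  0.8572 -0.4611]
[174.3544 294.5513] [712.3907 210.162 ]
[173.2114 267.4014] [685.8665 198.6458]
[175.4934 321.6076] [738.9447 221.6912]
[ 0.2 -0.1  0.3  1.1 -1.4 48.9]
```

View pics/c5.png

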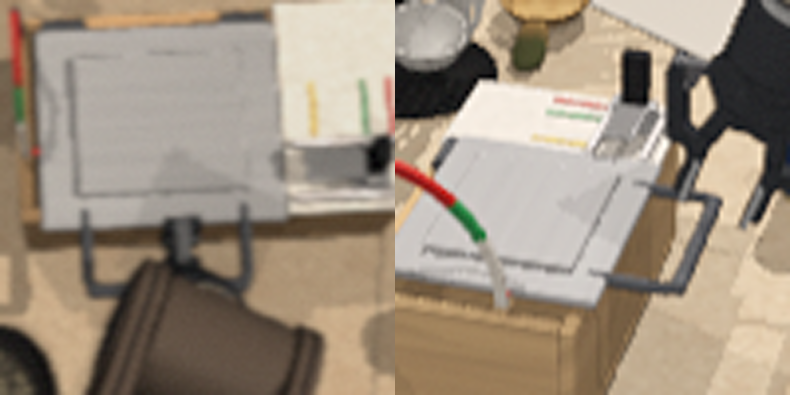

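The fingers straddle the bar: in the side view their tips are at (685,195) and (745,222), with the middle of the bar near (700,240) below. They sit between the arms in the top view.

To row units: 49 mm / 800 = 0.0613, 37 mm / 800 = 0.0463.

Call:
send_rows --rows "0 0 0 0.0013 -0.0013 0.015 -0.1; 0 0 0 0.0013 -0.0013 0.0313 -0.1; 0 0 0 0.0013 -0.0013 0.0463 -0.1; 0 0 0 0.0013 -0.0013 0.0613 -0.1; 0 0 0 0.0013 -0.0013 0.0613 -0.1"

```text
time: 11.42
eef_pos: [0.4373, -0.0222, 0.1303]
tcp_rot: [0.692, 0.705, 0.112, 0.111]
contact_force: [-0.4, -1.0, -0.0]
opening: 0.452
finger_force: 0.0
```

Call:
send_rows --rows "0 0 0 0 0 0 -0.4; 0 0 0 0 0 0 -0.6; 0 0 0 0 0 0 -0.8; 0 0 0 0 0 0 -1; 0 0 0 0 0 0 -1" --grip_force 20

```text
time: 12.05
eef_pos: [0.4371, -0.0225, 0.1317]
tcp_rot: [0.691, 0.705, 0.112, 0.111]
contact_force: [-4.8, -1.1, 2.2]
opening: 0.129
finger_force: 20.5
```

```bash
python3 - <<'E'
from go import *
s=ctrl.get_state(); print(s['time'],np.array(s['eef_pos']),s['tcp_rot'],s['opening'],s['finger_force'],np.array(s['contact_force']),np.array(s['wrist_torque']))
r=R.from_quat(s['tcp_rot']); print(r.as_matrix())
g=np.array(s['eef_pos'])+r.apply([0,0,.003]); print('grasp',g)
H=np.array([.6482,0,.126])
for th in (0.,.1,.2,.3,.4,.5,.6,.685,.7,.8,.9,.95):
    w=np.array([.6482-.21*np.cos(th+.0095),g[1],.126+.21*np.sin(th+.0095)]); print(th,np.round(r.inv().apply(w-np.array([.4382,g[1],.128]))*1000,1))
E
```

```text
12.05 [ 0.4371 -0.0225  0.1317] [0.6913 0.705  0.1121 0.1114] 0.12938843759787666 20.50323486328125 [-4.8049 -1.0692  2.2363] [-0.2341  0.7794 -0.0255]
[[-0.0192  0.9498  0.3121]
 [ 0.9998  0.0189  0.0041]
 [-0.0021  0.3122 -0.95  ]]
grasp [ 0.4381 -0.0225  0.1289]
0.0 [-0.  0.  0.]
0.1 [ -0.1   7.7 -19.5]
0.2 [ -0.2  17.4 -38.2]
0.3 [ -0.3  28.8 -55.8]
0.4 [ -0.5  42.  -72.1]
0.5 [ -0.7  56.7 -87.1]
0.6 [  -1.    72.8 -100.5]
0.685 [  -1.2   87.5 -110.6]
0.7 [  -1.3   90.2 -112.3]
0.8 [  -1.6  108.7 -122.2]
0.9 [  -1.9  128.1 -130.3]
0.95 [  -2.1  138.  -133.5]
```

Gripped (opening 0.129, about 11 mm, which matches the bar). I'll lift along the arc and watch the force.

To row units: -55.8 mm / 800 = -0.0698, 28.8 mm / 800 = 0.036.

Call:
send_rows --rows "0 0 0 0 0.0025 -0.0075 -1; 0 0 0 0 0.0056 -0.0156 -1; 0 0 0 0 0.0096 -0.0244 -1; 0 0 0 0 0.0138 -0.0325 -1; 0 0 0 0 0.0175 -0.04 -1; 0 0 0 0 0.0218 -0.0478 -1; 0 0 0 0 0.0288 -0.0591 -1; 0 0 0 0 0.036 -0.0698 -1"

```text
time: 13.05
eef_pos: [0.446, -0.0223, 0.1934]
tcp_rot: [0.691, 0.705, 0.111, 0.11]
contact_force: [-8.7, -4.2, 1.7]
opening: 0.129
finger_force: 20.0
```

To row units: -44.7 mm / 800 = -0.0559, -31.3 mm / 800 = -0.0391.

Call:
send_rows --rows "0 0 0 0 0.0053 -0.007 -1; 0 0 0 0 0.0108 -0.0138 -1; 0 0 0 0 0.0165 -0.0204 -1; 0 0 0 0 0.0225 -0.0269 -1; 0 0 0 0 0.0288 -0.0331 -1; 0 0 0 0 0.035 -0.0391 -1; 0 0 0 0 0.045 -0.0479 -1; 0 0 0 0 0.055 -0.0559 -1"

```text
time: 14.05
eef_pos: [0.4741, -0.0218, 0.2514]
tcp_rot: [0.691, 0.705, 0.111, 0.111]
contact_force: [-8.8, -3.2, 5.1]
opening: 0.134
finger_force: 20.3
```

```bash
python3 - <<'E'
from go import *
s=ctrl.get_state(); r=R.from_quat(s['tcp_rot']); g=np.array(s['eef_pos'])+r.apply([0,0,.003]); print(s['time'],g,np.array(s['contact_force']),np.array(s['wrist_torque']),s['opening'])
print('theta est',np.arctan2(g[2]-.126,.6482-g[0])-.0095,'rad',np.hypot(g[2]-.126,.6482-g[0]))
p=shot('side','s6.png'); q=shot('top','t6.png')
print(find(q,'lid_bar'),find(p,'lid_bar'))
a=cv2.imread('pics/t6.png')[110:260,250:400]; b=cv2.imread('pics/s6.png')[100:250,190:340]
cv2.imwrite('pics/c6.png',np.hstack([cv2.resize(i,(400,400),interpolation=cv2.INTER_CUBIC) for i in (a,b)]))
E
```

```text
14.05 [ 0.475  -0.0218  0.2485] [-8.7549 -3.2028  5.0835] [-0.4156  1.388  -0.2202] 0.13384601294399465
theta est 0.6061559164995939 rad 0.2121591182551942
[(0.59, array([ 0.5773, -0.0062,  0.185 ]))] [(0.92, array([0.5587, 0.0136, 0.199 ]))]
```

View pics/c6.png

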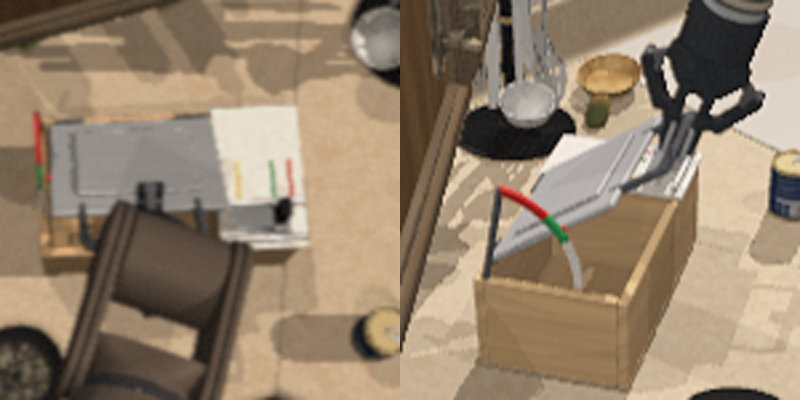

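Picture ten shows the lid open with the pointer at the white/green boundary of the arc, about (565,235) in the side crop. The fingers hold the bar and the bolt grip is still at the green mark. I'll carry on past balance.

To row units: 66.5 mm / 800 = 0.0831, 64.5 mm / 800 = 0.0806.

Call:
send_rows --rows "0 0 0 0 0.0094 -0.0088 -1; 0 0 0 0 0.02 -0.0169 -1; 0 0 0 0 0.0319 -0.0238 -1; 0 0 0 0 0.0438 -0.0294 -1; 0 0 0 0 0.0556 -0.035 -1; 0 0 0 0 0.0681 -0.0395 -1; 0 0 0 0 0.0806 -0.0433 -1; 0 0 0 0 0.0831 -0.044 -1"

```text
time: 15.25
eef_pos: [0.5284, -0.0207, 0.3053]
tcp_rot: [0.691, 0.705, 0.113, 0.113]
contact_force: [-2.9, -3.7, 3.1]
opening: 0.131
finger_force: 20.6
```

```bash
cat > th.py <<'E'
from go import *
s=ctrl.get_state(); r=R.from_quat(s['tcp_rot']); g=np.array(s['eef_pos'])+r.apply([0,0,.003]); print(s['time'],g,np.array(s['contact_force']),np.array(s['wrist_torque']),s['opening'])
for hx in (.645,.6482): print('theta est',np.arctan2(g[2]-.126,hx-g[0])-.0095,'rad',np.hypot(g[2]-.126,hx-g[0]))
p=shot('side'); q=shot('top')
# red pointer / arc: red, green pixels in each picture with hinge-plane projection at y=arc
for n,P,c in (('side',p,(205,120,290,215)),('top',q,(255,140,275,200))):
    u0,v0,u1,v1=c; im=P['color'][v0:v1,u0:u1].astype(int); rr=(im[...,0]>130)&(im[...,1]<90)&(im[...,2]<90); gg=(im[...,1]>90)&(im[...,0]<70)&(im[...,2]<110)
    for nm,m in(('red',rr),('green',gg)):
        ang=[]
        for v,u in zip(*np.nonzero(m)):
            o,d=ray(P,u+u0,v+v0); B=R.from_euler('z',-.0132); 
            o2=B.apply(o-[.5765,-.06,0]); d2=B.apply(d); t=(.144-o2[1])/d2[1]; w=o2+t*d2
            ang.append((np.arctan2(w[2]-.126,.070-w[0]),np.hypot(w[2]-.126,.070-w[0])))
        a=np.array(ang); 
        if n=='side' and len(a): 
            print(n,nm,len(a),'arc angles',np.percentile(a[:,0],[2,50,98]),'radii',np.percentile(a[:,1],[2,50,98]))
            if nm=='red':
                k=a[(a[:,1]<.092)|(a[:,0]<.75)]; print('off-arc red',k[np.argsort(k[:,0])])
E
python3 th.py
```

```text
15.25 [ 0.5294 -0.0207  0.3025] [-2.9016 -3.7319  3.072 ] [-0.6507  0.4941 -0.2011] 0.13099604812688265
theta est 0.9811556373182239 rad 0.21097102173389629
theta est 0.968574645071004 rad 0.21274191121312264
side red 61 arc angles [0.8753 1.0745 1.362 ] radii [0.0914 0.0977 0.1037]
off-arc red [[1.0547 0.0902]
 [1.0938 0.0913]
 [1.3482 0.0918]]
side green 36 arc angles [0.5449 0.6926 0.8221] radii [0.0916 0.0965 0.101 ]
```

Past balance at about 0.97 rad, held in the fingers. Now I'll ease it back to about 0.69.

```bash
cat > arc.py <<'E'
from go import *
s=ctrl.get_state(); r=R.from_quat(s['tcp_rot']); g=np.array(s['eef_pos'])+r.apply([0,0,.003]); H=np.array([.6465,g[1],.126]); t=np.arctan2(g[2]-.126,H[0]-g[0])-.0095; print('theta',t,s['contact_force'])
for d in np.linspace(t,.69,9)[1:]:
    w=H+R.from_euler('y',d-t).apply(g-H); print(round(d,3),np.round(r.inv().apply(w-g)*1000,1))
E
python3 arc.py
```

```text
theta 0.9723215592345036 [-2.7396 -3.9085  2.9169]
0.937 [ 0.1 -7.2  2.1]
0.902 [  0.2 -14.3   4.5]
0.866 [  0.4 -21.3   7.1]
0.831 [  0.5 -28.2   9.9]
0.796 [  0.6 -35.   13. ]
0.761 [  0.7 -41.7  16.4]
0.725 [  0.8 -48.2  19.9]
0.69 [  0.9 -54.7  23.7]
```

To row units: -54.5 mm / 800 = -0.0681, -48.2 mm / 800 = -0.0603.

Call:
send_rows --rows "0 0 0 0 -0.009 0.0026 -1; 0 0 0 0 -0.0179 0.0056 -1; 0 0 0 0 -0.0266 0.0089 -1; 0 0 0 0 -0.0353 0.0124 -1; 0 0 0 0 -0.0438 0.0163 -1; 0 0 0 0 -0.0521 0.0205 -1; 0 0 0 0 -0.0603 0.0249 -1; 0 0 0 0 -0.0681 0.0295 -1"

```text
time: 16.35
eef_pos: [0.4828, -0.0213, 0.2643]
tcp_rot: [0.692, 0.705, 0.113, 0.112]
contact_force: [2.4, -4.0, -0.7]
opening: 0.131
finger_force: 19.8
```

Call:
send_rows --rows "0 0 0 0 0 0 -1; 0 0 0 0 0 0 -1; 0 0 0 0 0 0 -1"

```text
time: 16.73
eef_pos: [0.4831, -0.0213, 0.2647]
tcp_rot: [0.692, 0.705, 0.113, 0.112]
contact_force: [0.4, -3.8, -0.7]
opening: 0.125
finger_force: 19.9
```

```bash
python3 th.py; python3 - <<'E'
from h import *
p=shot('side'); q=shot('top')
for t in ('bolt_grip','black_dish','tin_1','pink_mug'): print(t,find(q,t),find(p,t))
# full-res colour map round the arc
im=p['color'][165:215,230:270].astype(int)
for v in range(0,50):
    print(165+v,''.join('R' if x[0]>x[1]+50 and x[0]>x[2]+50 else 'G' if x[1]>x[0]+30 else 'w' if x.min()>140 and x.max()-x.min()<40 else '.' for x in im[v]))
E
```

```text
16.725 [ 0.4841 -0.0212  0.2619] [ 0.3585 -3.7905 -0.7106] [-0.5784 -0.0014 -0.2863] 0.12527073721532686
theta est 0.6917124604195418 rad 0.210643279511406
theta est 0.6820244660778245 rad 0.21309827355839966
side red 63 arc angles [0.7384 1.1074 1.3619] radii [0.0919 0.0969 0.1051]
off-arc red [[0.7149 0.1057]
 [0.7288 0.1033]
 [0.9515 0.0905]
 [1.3482 0.0918]]
side green 31 arc angles [0.5442 0.6731 0.811 ] radii [0.0916 0.0963 0.1005]
bolt_grip [(0.56, array([ 0.3978, -0.3058,  0.0638])), (0.47, array([ 0.5289, -0.1619,  0.1385]))] [(0.42, array([ 0.5175, -0.1612,  0.141 ])), (0.34, array([0.5644, 0.3001, 0.0559]))]
black_dish [(0.96, array([0.371 , 0.1299, 0.0101]))] [(0.97, array([0.3757, 0.1204, 0.0072]))]
tin_1 [(0.73, array([0.5645, 0.2816, 0.0543])), (0.6, array([ 0.4016, -0.3032,  0.065 ]))] [(0.78, array([0.5647, 0.2989, 0.0536])), (0.7, array([ 0.4024, -0.2905,  0.0476]))]
pink_mug [] [(0.96, array([0.4131, 0.3634, 0.0548])), (0.33, array([ 0.5189, -0.1606,  0.1384]))]
165 ............w.wwwwwwwwwwwwwwwwwwwwwwwww.
166 ...........w.wwwwwwwwwwwwwwwwwwwwwwwww..
167 ..........
[... 1445 characters left out ...]
..........ww.............
200 .........................ww.............
201 .........................ww.............
202 .........................ww.............
203 ..........................ww............
204 .........................www............
205 ..........................ww............
206 ..........................ww............
207 ........................................
208 ........................................
209 ........................................
210 ........................................
211 ........................................
212 ........................................
213 ........................................
214 ........................................
```

```bash
python3 - <<'E'
from h import *
p=shot('side')
def pin(u,v,y):
    o,d=ray(p,u,v); B=R.from_euler('z',-.0132); o2=B.apply(o-[.5765,-.06,0]); d2=B.apply(d); w=o2+(y-o2[1])/d2[1]*d2
    return np.arctan2(w[2]-.126,.070-w[0]),np.hypot(w[2]-.126,.070-w[0])
def cen(f):
    im=cv2.imread('pics/'+f)[:,:,::-1].astype(int); m=(im[...,0]>im[...,1]+35)&(im[...,0]>im[...,2]+35); W=np.where(m,im[...,0]-im[...,1:].max(-1),0)
    return W
cv2.imwrite('pics/s7.png',p['color'][:,:,::-1])
for f,box in (('side0.png',(255,198,266,212)),('s6.png',(247,184,266,196)),('s7.png',(248,180,254,186))):
    u0,v0,u1,v1=box; W=cen(f)[v0:v1,u0:u1]; vv,uu=np.nonzero(W); w=W[vv,uu]
    if len(w)==0: print(f,'none'); continue
    u,v=u0+np.average(uu,weights=w),v0+np.average(vv,weights=w); print(f,len(w),u,v,[np.round(pin(u,v,y),3) for y in (.128,.132,.136,.14,.144)])
E
```

```text
side0.png 1 258.0 204.0 [array([-0.053,  0.095]), array([-0.022,  0.096]), array([0.009, 0.097]), array([0.039, 0.099]), array([0.068, 0.1  ])]
s6.png 3 251.0 185.04435483870967 [array([0.6  , 0.093]), array([0.616, 0.096]), array([0.63 , 0.098]), array([0.644, 0.101]), array([0.656, 0.104])]
s7.png 3 249.22535211267606 182.65140845070422 [array([0.688, 0.093]), array([0.7  , 0.096]), array([0.712, 0.099]), array([0.723, 0.102]), array([0.733, 0.105])]
```

```bash
python3 -c "
from plant import ctrl
s=ctrl.get_state(); print(s['time'],s['eef_pos'],s['opening'],s['finger_force']); print(ctrl.sign_off())"
```

```text
17.375 [ 0.48317532 -0.02127124  0.26484411] 0.13316544219194262 19.81893539428711
the job is handed in; nothing more can be done
None
```

I slid the bolt to the green mark and lifted the lid past balance to about 0.97 rad. I then eased it back and handed the job in with the fingers holding the lid still at about 0.69 rad, mid-green, at 17.4 s; the bolt still read at the green mark, and the dish, tins and mug I re-checked had not moved (the teaspoon was not re-checked).

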